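# Rack the bunk pins chamfered end first

## Task

Fill the two empty bores of the beech rack with steel bunk pins from the tray (any two; the other two are spares), so that all three racked pins stand out alike: chamfered end first and pushed fully home. A pin whose square end went in stops a little short in the bore; feel for that, and turn such a pin end for end. Do not knock the tumbler, tape dispenser, coaster or eraser about.

Things in the scene. Friction and masses are not known exactly. Their poses are not given: they have to be found in the camera images.
- tray_slot0 (a point): Where a pin lies in cradle 0 of the tray: the middle of the pin, 45 mm above the desk, its axis along this point's y (x crosses the pins; cradles 55 mm apart). Each cradle holds one bare steel pin: 16 mm in diameter, 110 mm long, 0.12 to 0.23 kg. One end is square, the other chamfered to a cone, 16 to 10 mm wide over the last 8 mm; which one is not told and differs from pin to pin.
- tray_slot1 (a point): Where a pin lies in cradle 1 of the tray: the middle of the pin, 45 mm above the desk, its axis along this point's y (x crosses the pins; cradles 55 mm apart). Each cradle holds one bare steel pin: 16 mm in diameter, 110 mm long, 0.12 to 0.23 kg. One end is square, the other chamfered to a cone, 16 to 10 mm wide over the last 8 mm; which one is not told and differs from pin to pin.
- tray_slot2 (a point): Where a pin lies in cradle 2 of the tray: the middle of the pin, 45 mm above the desk, its axis along this point's y (x crosses the pins; cradles 55 mm apart). Each cradle holds one bare steel pin: 16 mm in diameter, 110 mm long, 0.12 to 0.23 kg. One end is square, the other chamfered to a cone, 16 to 10 mm wide over the last 8 mm; which one is not told and differs from pin to pin.
- tray_slot3 (a point): Where a pin lies in cradle 3 of the tray: the middle of the pin, 45 mm above the desk, its axis along this point's y (x crosses the pins; cradles 55 mm apart). Each cradle holds one bare steel pin: 16 mm in diameter, 110 mm long, 0.12 to 0.23 kg. One end is square, the other chamfered to a cone, 16 to 10 mm wide over the last 8 mm; which one is not told and differs from pin to pin.
- tray: Fixed plywood pin tray, 225 x 150 mm, floor 8 mm thick; origin under its centre, y along the pins, x along the row of four cradles. V supports touch each pin 33 to 41 mm either side of its middle and rise no higher than its axis; its middle 66 mm is free, with 37 mm clear below the axis. Pins lift straight out; a light grip slips along them. Readings do not follow the pins.
- rack: Fixed beech rack, 180 mm wide (y), 65 mm high, 52 mm deep (x), its face looking to its -x; origin under it, 20 mm behind the face. Foot plate 8 mm high reaches 13 mm in front of the face. Three level bores 60 mm apart, 45 mm up: the middle one holds a pin for good, home, standing 78 mm out; the outer two are empty. Pins left in a bore stay by friction.
- rack_bore0 (a point): Centre of the mouth of empty bore 0 of the rack, 45 mm above the desk; the bore runs level along this point's +x. It is 17.5 mm wide (eased mouth) for 26 mm, then narrows to 14.4 mm. A square end stops dead on that step, 26 mm in; a chamfered end goes on to about 32 mm, its cone bearing on the step: that is fully home.
- rack_bore1 (a point): Centre of the mouth of empty bore 1 of the rack, 45 mm above the desk; the bore runs level along this point's +x. It is 17.5 mm wide (eased mouth) for 26 mm, then narrows to 14.4 mm. A square end stops dead on that step, 26 mm in; a chamfered end goes on to about 32 mm, its cone bearing on the step: that is fully home.
- stop0 (a joint): Light spring stop (under 0.1 N, brass, 9 mm wide) deep in bore 0, behind the narrowing: metres it has been pushed in; 0 with the bore empty or with a square end in it, about 0.005 with a chamfered end fully home. It springs back when the pin is withdrawn.
- stop1 (a joint): Light spring stop (under 0.1 N, brass, 9 mm wide) deep in bore 1, behind the narrowing: metres it has been pushed in; 0 with the bore empty or with a square end in it, about 0.005 with a chamfered end fully home. It springs back when the pin is withdrawn.
- tumbler: Stainless steel tumbler, 72 mm wide, 110 mm high. A bystander; origin at the centre of its underside.
- dispenser: Teal tape dispenser, 130 x 50 mm, 79 mm high. A bystander; origin at the centre of its underside.
- coaster: Square slate-coloured ceramic coaster, 100 x 100 x 8 mm. A bystander; origin at the centre of its underside.
- eraser: Green silicone eraser, 45 x 22 x 13 mm. A bystander; origin at the centre of its underside.

How it is judged (in metres and radians):
At the end, for the whole second after the job is handed in: A pin lies in each of the two empty bores with its chamfered end inward, fully home (each bore's spring stop pushed in and held more than 3 mm of about 5 mm, which a square end cannot reach), at rest and released (value of joint each of stop0, stop1 above 0.003 m and velocity of joint each of stop0, stop1 below 0.01 m/s); the robot touches nothing.
It fails at once if a bystander (tumbler, dispenser, coaster or eraser) is knocked away (moved more than 50 mm) (distance of any of tumbler, dispenser, coaster, eraser from where it was at the start of the episode above 0.05 m).
It also fails if it takes over 72 s, if anything falls off the work surface, if the arm or the gripper's body presses on something with over 40 N, if the wrist force passes 120 N, or if a joint passes its speed limit or range.

## Robot

A 6-joint arm with a two-finger parallel gripper is mounted at the origin on the work surface. World frame = base frame: x ahead of the robot, y to its left, z up, the work surface at z = 0. Lengths are in mm, angles in rad, forces in N, time in s.
With the tool pointing down it reaches from about 300 to 775 mm from the base axis. Payload 14.6 kg.
Tool frame: the origin (TCP) lies at the very end of the fingers, on their centre line; the grasp point (between the pads) lies 19 mm behind it; z points along the fingers, y is the line along which they close (so a half turn about z gives the same grasp; the last joint's range is limited). The gripper opens to 94 mm and grips with 3 to 60 N. Pads are 16 mm wide; open, the fingers measure 119 mm over their backs; the gripper's body (75 mm by 177 mm) begins 78 mm behind the grasp point.
Start: joints at [1.139, 0.3, 1.521, -0, 1.321, -0.067], TCP at [196.216, 513.798, 205.446] pointing down, gripper open.
Joint ranges: [-3.03, 3.03], [-0.79, 2.21], [0.23, 2.52], [-1.04, 4.18], [0, 3.07], [-2.55, 2.55]. Speed limits (rad/s): [2.22, 2.22, 2.57, 3.14, 3.14, 3.14].

## Interface

Orientations are given as [roll, pitch, yaw] about the fixed x, y, z axes, in that order (R = Rz(yaw) Ry(pitch) Rx(roll)).
In Python, from cell import manip gives the robot as it stands.
- The arm moves only by the tool servo_tool, never from a script. Its argument "motion" is a list that holds one entry, the list of rows, each a list of 7 numbers: the shift along the world's x, y, z as a fraction of full scale, then the turn, a rotation vector about the world's x, y, z as a fraction of full scale, then the closure, from 0 (fully open) to 1 (shut). In form: [[[x, y, z, rx, ry, rz, gripper], ...]]. A call has 1 to 10 rows; each row is the pose to reach, as a shift and turn from the pose commanded when the call began, turning the shorter way round; what a row does not reach only later rows make up. Full scale, the value 1, is 0.5 m for a shift and pi rad for a turn. A row lasts 1/10 s, in which the tool goes at most 50 mm and 8.59 degrees, less where a joint would pass 70% of its speed; a pose out of reach is approached as far as the arm can. A call with a number of a shift or a turn outside -1 to 1 is refused whole. A call with a gripper value outside its range is refused whole. The fingers move at their own pace and stop on an object; "newtons" is the grip in N (left out, the last holds). Time passes only in rows, so rows that repeat a pose let the fingers close. It gives the time, the measured TCP pose, the force, the opening and the grip force at its end, in the units of the state.
- manip.read_state(): the state, without advancing time (a new reading comes with each control period).
- manip.camera(name): name is "scene" or "top" or "wrist"; returns a dict with "frame" (420x560x3 uint8, red, green, blue), "range_z" (420x560 float32, mm along the optical axis (not along the pixel's ray), 0 where there is no reading), "vfov" (degrees; the focal length in pixels is half the picture's height over the tangent of half this angle, whatever the lens; pixels are square), "cx", "cy" (the principal point, pixels), "cam_to_world" (4x4, takes a point from camera to world coordinates). Camera axes: x right, y down, z forward; pixel columns grow to the right and rows downward; lengths in mm; the calibration is good to about 2 mm. A picture is of the moment at which its call begins.
- manip.sign_off(): hands the job in; it is judged then, once.
The state is a dict: "clock": time; "joints": joint angles; "qd": joint speeds; "effort": joint torques, N m; "eef_pos": TCP position; "eef_rot": TCP orientation; "wrist_force": force on the tool from outside, world axes, zero at the start; "moment": the same for the moment, N m; "finger_gap": finger opening in mm; "finger_force": force on a finger pad.
Only numpy, scipy, OpenCV 4.12 (cv2) and the standard library are available. Lean on these libraries where they do the work, as an engineer would, in place of code of your own. Each camera call takes 0.05 s, during which the arm holds its last target. There are 200 camera calls.

## Working session

There is one attempt and no reset: what is moved stays moved. The work goes in short steps, Python scripts to look and compute and a tool call to move; the robot and the scene stay as the last step left them, time stands still between calls to the robot, and variables do not carry over. Pictures are saved under pics/ and viewed, at most 10 in all, crops included, and the job is handed in when it is done.

Besides the shell and the picture viewer there is one more tool, called after "Request:" by a JSON object that holds its "op" and its "data", one argument or row to a line. servo_tool: Moves the arm, as the interface text tells. Its arguments: {"type":"object","properties":{"motion":{"type":"array"},"newtons":{"type":"number"}},"required":["motion"]}

```bash
mkdir -p pics; cat > h.py <<'E'
from cell import manip
import numpy as np, cv2
def shot(name,fn=None):
    c=manip.camera(name)
    np.savez('pics/%s.npz'%(fn or name),**{k:c[k] for k in c})
    if fn: cv2.imwrite('pics/%s.png'%fn,c['frame'][:,:,::-1])
    return c
def load(fn):
    return dict(np.load('pics/%s.npz'%fn))
def world(c,u,v,z=None):
    """pixel -> world by depth, or on plane z"""
    f=210/np.tan(np.radians(float(c['vfov']))/2); T=c['cam_to_world']
    r=np.array([(u-c['cx'])/f,(v-c['cy'])/f,1.])
    if z is None: s=float(c['range_z'][int(round(v)),int(round(u))])
    else:
        d=T[:3,:3]@r; s=(z-T[2,3])/d[2]
    return T[:3,:3]@(r*s)+T[:3,3]
E
python3 - <<'E'
from h import *
for n in ('top','scene'):
    c=shot(n,n+'0'); print(n,c['vfov'],c['cam_to_world'].round(2).tolist())
s=manip.read_state();print(s)
E
```

```text
top 53.1960848864904 [[-0.01, -0.98, 0.18, 313.57], [-1.0, 0.02, 0.02, -38.23], [-0.02, -0.18, -0.98, 1016.99], [0.0, 0.0, 0.0, 1.0]]
scene 43.22837248109964 [[0.68, 0.61, -0.41, 1078.02], [0.73, -0.58, 0.36, -532.22], [-0.01, -0.55, -0.84, 1285.46], [0.0, 0.0, 0.0, 1.0]]
{'clock': 0.1, 'joints': array([ 1.13941742e+00,  3.00419520e-01,  1.52151101e+00,  3.35334561e-05,
        1.32070125e+00, -6.65942414e-02]), 'qd': array([-0.00071733, -0.00078065, -0.00207585, -0.00054953, -0.00184137,
       -0.00010225]), 'effort': array([ 2.20018235e-03, -5.32640290e+01, -3.53287268e+01,  7.10348622e-02,
        2.34081689e-02, -7.52117899e-05]), 'eef_pos': array([196.10554424, 513.60178134, 204.94426503]), 'eef_rot': array([-3.14055799e+00, -1.01558170e-04,  2.77679962e+00]), 'wrist_force': array([ 0.94588612, -0.41523693,  0.19376198]), 'moment': array([0.00567722, 0.03960442, 0.02248083]), 'finger_force': 0.0, 'finger_gap': 93.4502615945552}
```

View pics/top0.png

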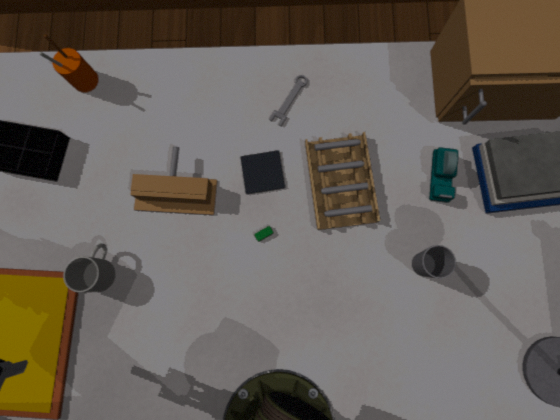

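View pics/scene0.png

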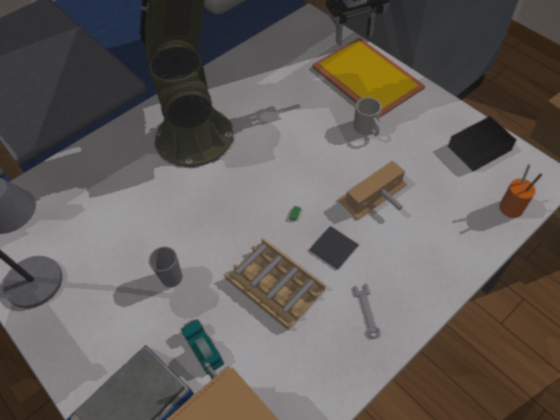

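```bash
python3 - <<'E'
from h import *
c=load('top0');f=c['frame'][:,:,::-1]
a=cv2.resize(f[125:235,290:395],None,fx=5,fy=5,interpolation=cv2.INTER_CUBIC)
cv2.imwrite('pics/tray.png',cv2.convertScaleAbs(a,alpha=1.5))
a=cv2.resize(f[135:225,120:225],None,fx=6,fy=6,interpolation=cv2.INTER_CUBIC)
cv2.imwrite('pics/rack.png',cv2.convertScaleAbs(a,alpha=1.5))
for n,p in dict(tray=(342,182),rack=(172,187),tumb=(435,262),disp=(443,175),coast=(263,172),eras=(264,233)).items(): print(n,world(c,*p).round(1))
E
```

```text
tray [ 566.8 -165.9    6.7]
rack [548.1 239.8  64.6]
tumb [ 367.1 -378.9    4.4]
disp [ 570.8 -402.3   40. ]
coast [596.4  29.5   6.6]
eras [442.6  27.6  11.3]
```

View pics/tray.png

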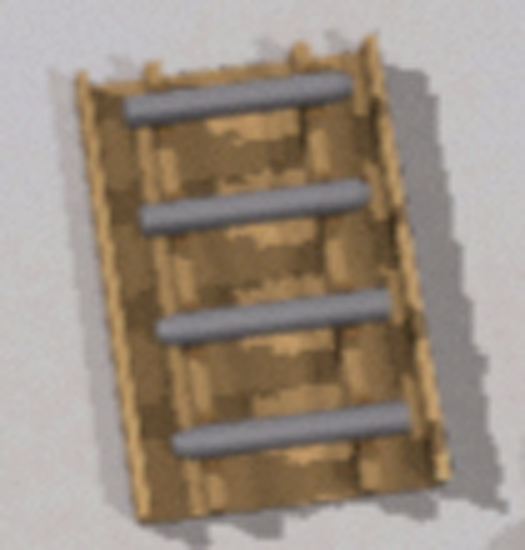

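View pics/rack.png

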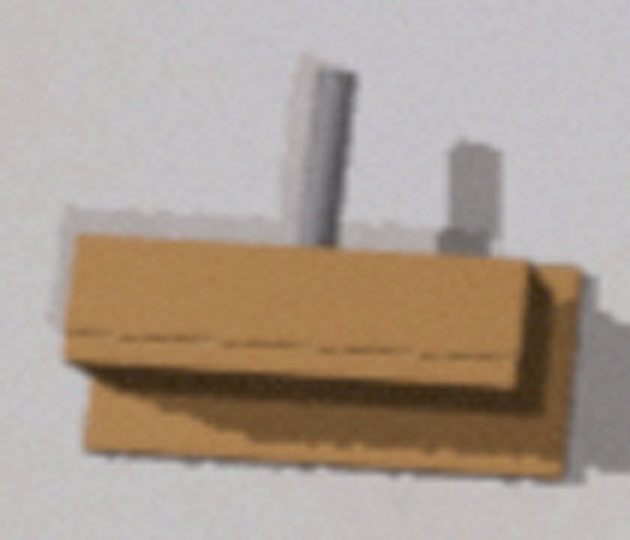

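```bash
python3 - <<'E'
from h import *
c=load('top0')
for n,a,b in (('A',(127,108),(350,85)),('B',(142,218),(367,193)),('C',(160,328),(389,305)),('D',(175,443),(408,418))):
    p,q=[world(c,290+x/5-.4,125+y/5-.4,50) for x,y in (a,b)]
    d=p-q; print(n,((p+q)/2).round(1),np.linalg.norm(d).round(1),np.degrees(np.arctan2(d[0],d[1])).round(2))
g=lambda x,y,z:world(c,120+x/6-.4,135+y/6-.4,z)
l,r=g(78,236,65),g(528,263,65);d=l-r;print('rack',l,r,np.linalg.norm(d),np.degrees(np.arctan2(d[0],d[1])))
p,q=g(331,245,51),g(340,70,51);print('pin',p,q,np.linalg.norm(p-q))
E
```

```text
A [ 650.5 -152.9   50. ] 107.9 -4.89
B [ 595.9 -158.4   50. ] 107.9 -5.38
C [ 541.5 -165.7   50. ] 108.5 -4.77
D [ 486.7 -171.4   50. ] 109.4 -5.18
rack [581.6499122  334.54879066  65.        ] [567.06366528 156.08172326  65.        ] 179.06214771229656 4.67244154996592
pin [579.7937417  238.01436315  51.        ] [652.80739215 236.75281781  51.        ] 73.02454825359375
```

Request:
{"op": "servo_tool", "data": {
  "motion": [
    [[0.85,-0.55,0.09,0,0,0.09,0],[0.85,-0.55,0.09,0,0,0.09,0],[0.85,-0.55,0.09,0,0,0.09,0],[0.85,-0.55,0.09,0,0,0.09,0],[0.85,-0.55,0.09,0,0,0.09,0],[0.85,-0.55,0.09,0,0,0.09,0],[0.85,-0.55,0.09,0,0,0.09,0],[0.85,-0.55,0.09,0,0,0.09,0],[0.85,-0.55,0.09,0,0,0.09,0],[0.85,-0.55,0.09,0,0,0.09,0]]
  ]
}}

```text
clock: 1.1
eef_pos: [608.9, 246.2, 248.9]
eef_rot: [-3.141, -0.0, 3.059]
wrist_force: [0.3, 0.1, 1.0]
finger_gap: 93.8
finger_force: 0.0
```

Request:
{"op": "servo_tool", "data": {
  "motion": [
    [[0,0,0,0,0,0,0],[0,0,0,0,0,0,0],[0,0,0,0,0,0,0]]
  ]
}}

```text
clock: 1.4
eef_pos: [606.7, 248.5, 248.8]
eef_rot: [-3.142, -0.001, 3.06]
wrist_force: [0.1, 0.4, 0.7]
finger_gap: 93.8
finger_force: 0.0
```

```bash
python3 - <<'E'
from h import *
c=shot('wrist','w0');print(c['vfov'],c['cam_to_world'].round(3).tolist());s=manip.read_state();print(s['eef_pos'],s['eef_rot'],s['clock'],s['joints'])
E
```

```text
64.88492014381066 [[0.081, 0.97, 0.23, 540.466], [0.997, -0.079, -0.018, 255.546], [0.0, 0.231, -0.973, 427.7], [0.0, 0.0, 0.0, 1.0]]
[606.58237167 248.6843792  249.03674431] [ 3.14156289e+00 -2.58025278e-04  3.06094559e+00] 1.45 [ 3.33165344e-01  5.19768082e-01  1.11563488e+00  1.31280100e-04
  1.50641396e+00 -1.15699238e+00]
```

View pics/w0.png

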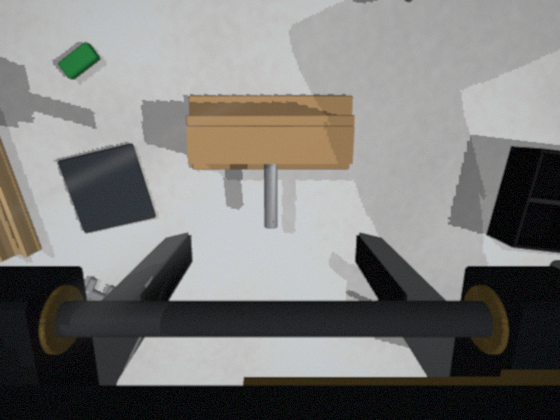

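```bash
python3 - <<'E'
from h import *
c=load('w0')
g=lambda x,y,z:world(c,x,y,z).round(1)
print(g(188.5,168.5,65),g(353.5,168.5,65),g(271,228,50),g(270.3,166,53))
# dense: row edge detection front edge, pin centre cols
r=c['range_z'];f=c['frame'].astype(int)
P=lambda u,v:world(c,u,v)
for u in (195,215,250,300,330,348):
    col=[P(u,v) for v in range(150,185)]; k=[i for i in range(35) if abs(col[i][2]-65)<10][-1]; print(u,150+k,col[k].round(1))
for v in (180,195,210,222):
    us=[u for u in range(250,292) if P(u,v)[2]>25]; print(v,us[0],us[-1],g(np.mean(us),v,50))
us=[P(u,v) for v in (150,) for u in range(170,375)]; us=[p for p in us if abs(p[2]-65)<8]; print(us[0].round(1),us[-1].round(1))
E
```

```text
[575.1 159.5  65. ] [589.8 340.   65. ] [654.9 243.6  50. ] [580.9 249.   53. ]
195 163 [569.8 167.2  63.9]
215 163 [571.5 189.1  64.3]
250 163 [574.6 227.4  65.1]
300 163 [579.2 282.   63.2]
330 163 [581.6 314.5  65.5]
348 163 [583.4 334.3  64.4]
180 251 277 [597.2 246.4  50. ]
195 264 277 [614.9 246.4  50. ]
210 264 277 [632.8 244.9  50. ]
222 264 277 [647.4 243.7  50. ]
[555.1 161.7  64.8] [569.7 339.9  65.5]
```

Request:
{"op": "servo_tool", "data": {
  "motion": [
    [[-0.186,-0.834,-0.1,0,0,-0.446,0],[-0.186,-0.834,-0.1,0,0,-0.446,0],[-0.186,-0.834,-0.1,0,0,-0.446,0],[-0.186,-0.834,-0.1,0,0,-0.446,0],[-0.186,-0.834,-0.1,0,0,-0.446,0],[-0.186,-0.834,-0.1,0,0,-0.446,0],[-0.186,-0.834,-0.1,0,0,-0.446,0],[-0.186,-0.834,-0.1,0,0,-0.446,0],[-0.186,-0.834,-0.1,0,0,-0.446,0.4],[-0.186,-0.834,-0.1,0,0,-0.446,0.5]]
  ]
}}

```text
clock: 2.45
eef_pos: [513.3, -171.3, 198.8]
eef_rot: [-3.141, 0.0, 1.651]
wrist_force: [0.2, 0.4, -0.6]
finger_gap: 81.1
finger_force: 0.0
```

Request:
{"op": "servo_tool", "data": {
  "motion": [
    [[0,0,0,0,0,0,0.5],[0,0,0,0,0,0,0.5],[0,0,0,0,0,0,0.5],[0,0,0,0,0,0,0.5]]
  ]
}}

```text
clock: 2.85
eef_pos: [514.7, -168.6, 199.1]
eef_rot: [3.141, 0.0, 1.661]
wrist_force: [0.2, 0.9, -0.7]
finger_gap: 49.4
finger_force: 0.0
```

```bash
python3 - <<'E'
from h import *
c=shot('wrist','w1');s=manip.read_state();print(s['eef_pos'],s['eef_rot'],s['clock'],s['joints'])
cv2.imwrite('pics/w1b.png',cv2.convertScaleAbs(c['frame'][:,:,::-1],alpha=1.5))
E
```

```text
[ 514.67027556 -168.70134741  199.09970185] [3.14143544e+00 5.40709600e-05 1.66011632e+00] 2.9 [-3.84388204e-01  2.86327613e-01  1.55355191e+00  2.44838508e-05
  1.30154857e+00 -4.73714712e-01]
```

View pics/w1b.png

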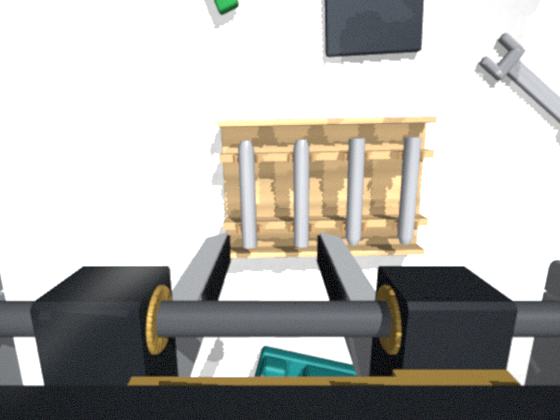

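```bash
python3 - <<'E'
from h import *
c=load('w1')
f=c['frame'][:,:,::-1]
m=np.vstack([cv2.resize(f[a:a+38,230:430],None,fx=4,fy=7,interpolation=cv2.INTER_CUBIC) for a in (128,220)])
cv2.imwrite('pics/ends.png',m)
for p in ((247.5,142),(250,248),(301.5,142),(301.5,248),(357,140),(354,244)): print(world(c,*p,50).round(1))
E
```

```text
[ 485.1 -115.    50. ]
[ 495.5 -223.9   50. ]
[ 537.5 -110.3   50. ]
[ 549.4 -219.1   50. ]
[ 591.1 -103.6   50. ]
[ 603.7 -209.8   50. ]
```

View pics/ends.png

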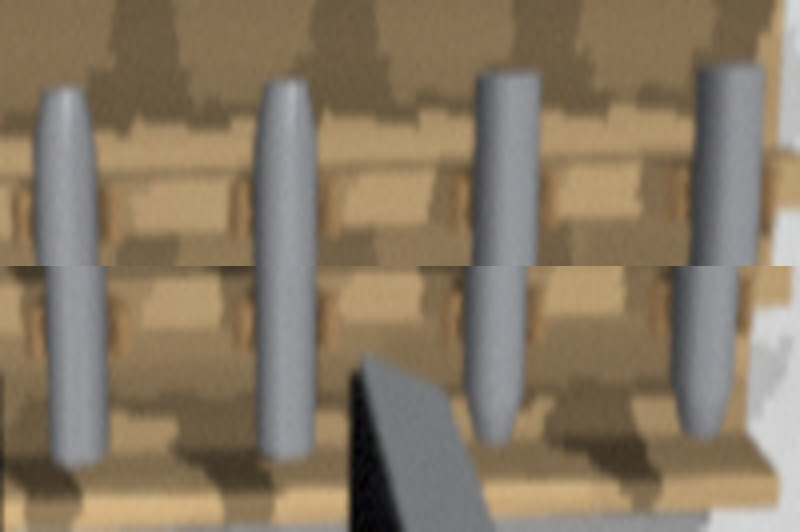

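Request:
{"op": "servo_tool", "data": {
  "motion": [
    [[-0.052,-0.003,0,0,0,0,0.5],[-0.052,-0.003,-0.18,0,0,0,0.55],[-0.052,-0.003,-0.26,0,0,0,0.55],[-0.052,-0.003,-0.346,0,0,0,0.55],[-0.052,-0.003,-0.346,0,0,0,0.55],[-0.052,-0.003,-0.346,0,0,0,0.55],[-0.052,-0.003,-0.346,0,0,0,1],[-0.052,-0.003,-0.346,0,0,0,1],[-0.052,-0.003,-0.346,0,0,0,1],[-0.052,-0.003,-0.346,0,0,0,1]]
  ],
  "newtons": 40
}}

```text
clock: 3.9
eef_pos: [488.4, -171.1, 27.0]
eef_rot: [-3.142, 0.001, 1.659]
wrist_force: [-2.5, -1.6, 11.2]
finger_gap: 15.0
finger_force: 40.0
```

Request:
{"op": "servo_tool", "data": {
  "motion": [
    [[0,0,0,0,0,0,1],[0,0,0,0,0,0,1],[0,0,0.1,0,0,0,1],[0,0,0.2,0,0,0,1],[0,0,0.28,0,0,0,1],[0,0,0.28,0,0,0,1]]
  ]
}}

```text
clock: 4.5
eef_pos: [490.5, -171.6, 171.9]
eef_rot: [3.133, 0.005, 1.658]
wrist_force: [-0.2, -0.0, -2.0]
finger_gap: 14.9
finger_force: 40.0
```

Request:
{"op": "servo_tool", "data": {
  "motion": [
    [[0.324,0.708,0,0,0,0.446,1],[0.324,0.708,0,0,0,0.446,1],[0.324,0.708,0,0,0,0.446,1],[0.324,0.708,0,0,0,0.446,1],[0.324,0.708,0,0,0,0.446,1],[0.324,0.708,0,0,0,0.446,1],[0.324,0.708,0,0,0,0.446,1],[0.324,0.708,0,0,0,0.446,1],[0.324,0.708,0,0,0,0.446,1],[0.324,0.708,0,0,0,0.446,1]]
  ]
}}

```text
clock: 5.5
eef_pos: [650.1, 184.4, 164.1]
eef_rot: [-3.141, -0.002, 3.067]
wrist_force: [-0.2, -0.5, -1.0]
finger_gap: 14.7
finger_force: 40.0
```

Request:
{"op": "servo_tool", "data": {
  "motion": [
    [[0,0,-0.1,0,0,0,1],[0,0,-0.2,0,0,0,1],[0,0,-0.28,0,0,0,1],[0,0,-0.28,0,0,0,1],[0,0,-0.28,0,0,0,1]]
  ]
}}

```text
clock: 6.0
eef_pos: [650.6, 183.2, 26.5]
eef_rot: [-3.141, -0.0, 3.06]
wrist_force: [0.5, 0.4, -0.9]
finger_gap: 14.9
finger_force: 40.0
```

```bash
python3 - <<'E'
from h import *
c=shot('wrist','w2');s=manip.read_state();print(s['eef_pos'],s['eef_rot'],s['clock'],s['wrist_force'])
cv2.imwrite('pics/w2b.png',cv2.convertScaleAbs(c['frame'][:,:,::-1],alpha=1.5))
E
```

```text
[651.5146808  183.39259329  28.18348119] [3.14083618e+00 2.43912827e-03 3.05954897e+00] 6.05 [-0.61124455  0.01057344 -1.72768726]
```

View pics/w2b.png

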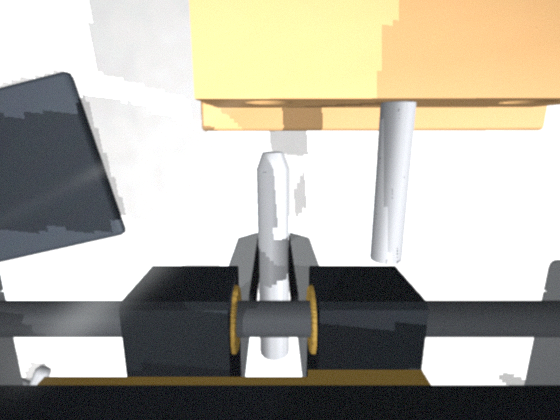

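```bash
python3 - <<'E'
from h import *
c=load('w2');g=lambda u,v,z=45:world(c,u,v,z)
th=3.06;t=np.array([np.cos(th-np.pi/2),np.sin(th-np.pi/2)]); n=np.array([-np.cos(th),-np.sin(th)])  # t: +y-ish, n: outward (+x)
s=np.array([651.5,183.4])
def rep(k,u,v,z=45): p=g(u,v,z);d=p[:2]-s;print(k,p.round(1),'n',(d@n).round(1),'t',(d@t).round(1))
rep('tip',274,155);rep('held mid',273,225);rep('held back',275,355)
rep('mid root',399,106);rep('mid a',397,140); rep('mid b',392,200);rep('mid end',388,258)
rep('edge l',195,98,65);rep('edge r',500,99,65);rep('bore0',265,102,53.7);rep('bore2',525,102,53.7)
rep('foot l',205,129,8);rep('foot r',540,128,8)
E
```

```text
tip [596.6 189.8  45. ] n -55.2 t 1.9
held mid [631.5 186.4  45. ] n -20.2 t 1.4
held back [706.9 181.3  45. ] n 55.4 t 2.4
mid root [578.9 249.6  45. ] n -77.8 t 60.1
mid a [594.4 248.7  45. ] n -62.3 t 60.5
mid b [623.5 246.4  45. ] n -33.1 t 60.5
mid end [654.1 244.3  45. ] n -2.3 t 60.9
edge l [569.6 159.8  65. ] n -79.7 t -30.2
edge r [580.2 283.   65. ] n -79.2 t 93.5
bore0 [572.6 187.8  53.7] n -79.0 t -2.1
bore2 [582.  301.5  53.7] n -78.9 t 112.1
foot l [581.2 150.9   8. ] n -67.4 t -38.1
foot r [596.7 345.    8. ] n -67.8 t 156.6
```

Request:
{"op": "servo_tool", "data": {
  "motion": [
    [[-0.02,-0.001,-0.001,0,0,0,1],[-0.04,0.0005,-0.001,0,0,0,1],[-0.05,0.0013,-0.001,0,0,0,1],[-0.055,0.0017,-0.001,0,0,0,1],[-0.06,0.0021,-0.001,0,0,0,1],[-0.06,0.0021,-0.001,0,0,0,1]]
  ]
}}

```text
clock: 6.65
eef_pos: [620.7, 184.3, 26.0]
eef_rot: [3.141, 0.001, 3.06]
wrist_force: [0.7, 1.3, -2.3]
finger_gap: 15.2
finger_force: 40.0
```

Request:
{"op": "servo_tool", "data": {
  "motion": [
    [[-0.005,0.0004,0,0,0,0,1],[-0.01,0.0008,0,0,0,0,1],[-0.015,0.0012,0,0,0,0,1],[-0.02,0.0016,0,0,0,0,1],[-0.025,0.002,0,0,0,0,1],[-0.025,0.002,0,0,0,0,1]]
  ]
}}

```text
clock: 7.25
eef_pos: [607.8, 185.3, 25.6]
eef_rot: [-3.142, -0.0, 3.06]
wrist_force: [-0.0, -0.2, 1.0]
finger_gap: 15.0
finger_force: 40.0
```

Request:
{"op": "servo_tool", "data": {
  "motion": [
    [[-0.005,0.0004,0,0,0,0,1],[-0.01,0.0008,0,0,0,0,1],[-0.015,0.0012,0,0,0,0,1],[-0.018,0.0014,0,0,0,0,1],[-0.021,0.0017,0,0,0,0,1],[-0.024,0.0019,0,0,0,0,1],[-0.024,0.0019,0,0,0,0,1]]
  ]
}}

```text
clock: 7.95
eef_pos: [596.0, 186.2, 25.7]
eef_rot: [3.142, 0.0, 3.06]
wrist_force: [2.7, -1.7, 5.1]
finger_gap: 15.3
finger_force: 40.0
```

Request:
{"op": "servo_tool", "data": {
  "motion": [
    [[-0.002,0.0002,0,0,0,0,1],[-0.004,0.0003,0,0,0,0,1],[-0.006,0.0005,0,0,0,0,1],[-0.006,0.0005,0,0,0,0,1]]
  ]
}}

```text
clock: 8.35
eef_pos: [594.6, 186.3, 26.2]
eef_rot: [3.141, 0.004, 3.059]
wrist_force: [12.8, -2.9, 1.3]
finger_gap: 14.8
finger_force: 40.0
```

Request:
{"op": "servo_tool", "data": {
  "motion": [
    [[-0.003,0.0003,0,0,0,0,1],[-0.006,0.0005,0,0,0,0,1],[-0.006,0.0005,0,0,0,0,1]]
  ]
}}

```text
clock: 8.65
eef_pos: [594.1, 186.4, 27.3]
eef_rot: [3.14, 0.011, 3.059]
wrist_force: [27.3, -3.4, 0.0]
finger_gap: 15.0
finger_force: 40.0
```

```bash
python3 - <<'E'
from h import *
c=shot('wrist','w3')
f=c['frame'][:,:,::-1];cv2.imwrite('pics/w3b.png',cv2.convertScaleAbs(f,alpha=1.5))
s=manip.read_state();print(s['eef_pos'],s['wrist_force'],s['clock'])
E
```

```text
[594.1544745  186.41261577  27.30718974] [26.8077074  -4.5403349  -0.50423719] 8.7
```

View pics/w3b.png

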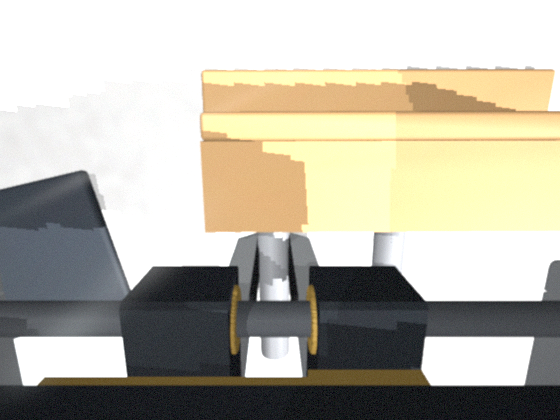

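Request:
{"op": "servo_tool", "data": {
  "motion": [
    [[0.006,-0.0005,0,0,0,0,1],[0.006,-0.0005,0,0,0,0,0.68],[0.006,-0.0005,0,0,0,0,0.68],[0.006,-0.0005,0,0,0,0,0.68],[0.006,-0.0005,0,0,0,0,0.68]]
  ]
}}

```text
clock: 9.2
eef_pos: [592.5, 186.5, 25.1]
eef_rot: [-3.141, -0.001, 3.06]
wrist_force: [0.4, 0.5, 0.5]
finger_gap: 30.5
finger_force: 0.0
```

Request:
{"op": "servo_tool", "data": {
  "motion": [
    [[0,0,0.1,0,0,0,0.68],[0,0,0.2,0,0,0,0.68],[0,0,0.29,0,0,0,0.6],[-0.02,-0.1,0.29,0,0,-0.06,0.5],[-0.1,-0.705,0.29,0,0,-0.446,0.5],[-0.1,-0.705,0.29,0,0,-0.446,0.5],[-0.1,-0.705,0.29,0,0,-0.446,0.5],[-0.1,-0.705,0.29,0,0,-0.446,0.5],[-0.1,-0.705,0.29,0,0,-0.446,0.5],[-0.1,-0.705,0.29,0,0,-0.446,0.5]]
  ]
}}

```text
clock: 10.2
eef_pos: [543.1, -161.8, 170.6]
eef_rot: [3.142, -0.0, 2.004]
wrist_force: [-0.2, 0.2, 0.9]
finger_gap: 47.3
finger_force: 0.0
```

```bash
python3 - <<'E'
from h import *
# compare racked pins in the top camera
c=shot('top');s=manip.read_state();print(s['eef_pos'],s['eef_rot'],s['clock'])
f=c['frame'][:,:,::-1];a=cv2.resize(f[135:225,120:225],None,fx=6,fy=6,interpolation=cv2.INTER_CUBIC)
cv2.imwrite('pics/rack2.png',cv2.convertScaleAbs(a,alpha=1.5))
E
```

```text
[ 541.99772613 -167.97178229  170.44250569] [-3.14068986e+00  1.13828434e-03  1.98970828e+00] 10.25
```

View pics/rack2.png

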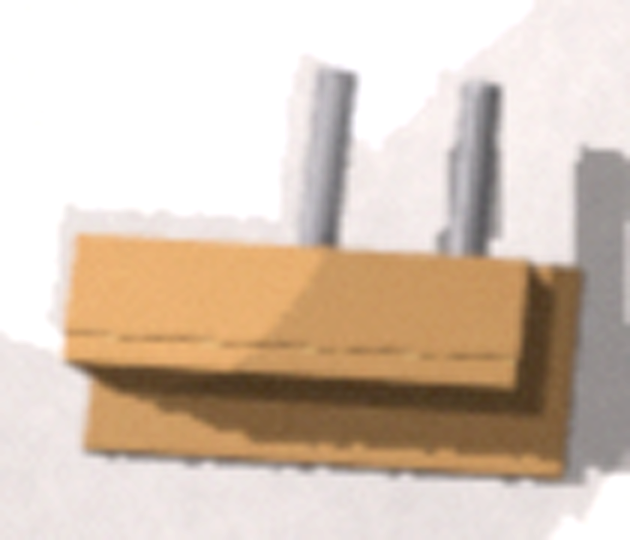

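Request:
{"op": "servo_tool", "data": {
  "motion": [
    [[0,0,0,0,0,-0.105,0.55],[0,0,0,0,0,-0.105,0.55],[0,0,0,0,0,-0.105,0.55],[0,0,0,0,0,-0.105,0.55]]
  ]
}}

```text
clock: 10.65
eef_pos: [543.8, -159.8, 170.4]
eef_rot: [-3.141, -0.0, 1.683]
wrist_force: [-0.3, -0.5, -0.6]
finger_gap: 42.4
finger_force: 0.0
```

Request:
{"op": "servo_tool", "data": {
  "motion": [
    [[-0.002,-0.012,0,0,0,-0.007,0.55],[-0.002,-0.012,-0.1,0,0,-0.007,0.55],[-0.002,-0.012,-0.2,0,0,-0.007,0.55],[-0.002,-0.012,-0.287,0,0,-0.007,0.55],[-0.002,-0.012,-0.287,0,0,-0.007,0.55],[-0.002,-0.012,-0.287,0,0,-0.007,1],[-0.002,-0.012,-0.287,0,0,-0.007,1],[-0.002,-0.012,-0.287,0,0,-0.007,1],[-0.002,-0.012,-0.287,0,0,-0.007,1],[-0.002,-0.012,-0.287,0,0,-0.007,1]]
  ],
  "newtons": 40
}}

```text
clock: 11.65
eef_pos: [543.2, -166.4, 28.7]
eef_rot: [3.14, 0.001, 1.658]
wrist_force: [-4.8, 0.4, 8.5]
finger_gap: 14.8
finger_force: 40.0
```

Request:
{"op": "servo_tool", "data": {
  "motion": [
    [[0,0,0,0,0,0,1],[0,0,0,0,0,0,1],[0,0,0.1,0,0,0,1],[0,0,0.2,0,0,0,1],[0,0,0.28,0,0,0,1],[0,0,0.28,0,0,0,1],[0,0,0.28,0,0,0,1]]
  ]
}}

```text
clock: 12.35
eef_pos: [542.9, -166.0, 167.9]
eef_rot: [3.14, 0.001, 1.658]
wrist_force: [-0.7, 0.2, -1.8]
finger_gap: 14.8
finger_force: 40.0
```

Request:
{"op": "servo_tool", "data": {
  "motion": [
    [[0.245,0.934,0,0,0,0.446,1],[0.245,0.934,0,0,0,0.446,1],[0.245,0.934,0,0,0,0.446,1],[0.245,0.934,0,0,0,0.446,1],[0.245,0.934,0,0,0,0.446,1],[0.245,0.934,0,0,0,0.446,1],[0.245,0.934,0,0,0,0.446,1],[0.245,0.934,0,0,0,0.446,1],[0.245,0.934,0,0,0,0.446,1],[0.245,0.934,0,0,0,0.446,1]]
  ]
}}

```text
clock: 13.35
eef_pos: [664.6, 304.1, 164.4]
eef_rot: [-3.14, -0.003, 3.066]
wrist_force: [1.8, 0.4, -0.6]
finger_gap: 14.7
finger_force: 40.0
```

Request:
{"op": "servo_tool", "data": {
  "motion": [
    [[0,0,0,0,0,0,1],[0,0,0,0,0,0,1],[0,0,0,0,0,0,1]]
  ]
}}

```text
clock: 13.65
eef_pos: [665.1, 299.8, 166.0]
eef_rot: [-3.141, -0.001, 3.057]
wrist_force: [0.3, -0.2, -1.6]
finger_gap: 14.8
finger_force: 40.0
```

Request:
{"op": "servo_tool", "data": {
  "motion": [
    [[0,0.0024,-0.1,0,0,0.001,1],[0,0.0024,-0.2,0,0,0.001,1],[0,0.0024,-0.279,0,0,0.001,1],[0,0.0024,-0.279,0,0,0.001,1],[0,0.0024,-0.279,0,0,0.001,1],[0,0.0024,-0.279,0,0,0.001,1]]
  ]
}}

```text
clock: 14.25
eef_pos: [666.8, 302.3, 31.1]
eef_rot: [3.14, 0.004, 3.061]
wrist_force: [-0.7, 0.3, 0.1]
finger_gap: 14.7
finger_force: 40.0
```

Request:
{"op": "servo_tool", "data": {
  "motion": [
    [[-0.02,0.0016,0,0,0,0,1],[-0.04,0.0033,0,0,0,0,1],[-0.05,0.0041,0,0,0,0,1],[-0.06,0.0049,0,0,0,0,1],[-0.065,0.0053,0,0,0,0,1],[-0.07,0.0057,0,0,0,0,1],[-0.07,0.0057,0,0,0,0,1]]
  ]
}}

```text
clock: 14.95
eef_pos: [630.3, 304.9, 27.7]
eef_rot: [-3.141, 0.0, 3.062]
wrist_force: [-1.1, -1.1, -0.4]
finger_gap: 15.2
finger_force: 40.0
```

Request:
{"op": "servo_tool", "data": {
  "motion": [
    [[-0.005,-0.001,0,0,0,0,1],[-0.01,-0.0006,0,0,0,0,1],[-0.015,-0.0002,0,0,0,0,1],[-0.02,0.0002,0,0,0,0,1],[-0.025,0.0006,0,0,0,0,1],[-0.025,0.0006,0,0,0,0,1]]
  ]
}}

```text
clock: 15.55
eef_pos: [617.5, 305.4, 27.6]
eef_rot: [-3.141, -0.0, 3.062]
wrist_force: [-0.3, -1.0, 1.3]
finger_gap: 14.9
finger_force: 40.0
```

Request:
{"op": "servo_tool", "data": {
  "motion": [
    [[-0.005,0.0004,0,0,0,0,1],[-0.01,0.0008,0,0,0,0,1],[-0.015,0.0012,0,0,0,0,1],[-0.018,0.0014,0,0,0,0,1],[-0.021,0.0017,0,0,0,0,1],[-0.024,0.0019,0,0,0,0,1],[-0.024,0.0019,0,0,0,0,1]]
  ]
}}

```text
clock: 16.25
eef_pos: [606.0, 306.2, 27.7]
eef_rot: [3.141, 0.001, 3.062]
wrist_force: [4.0, -3.0, 2.8]
finger_gap: 14.4
finger_force: 40.0
```

Request:
{"op": "servo_tool", "data": {
  "motion": [
    [[-0.003,0.0003,0,0,0,0,1],[-0.006,0.0005,0,0,0,0,1],[-0.006,0.0005,0,0,0,0,1]]
  ]
}}

```text
clock: 16.55
eef_pos: [605.3, 306.3, 28.7]
eef_rot: [3.14, 0.006, 3.061]
wrist_force: [17.4, -2.9, 0.4]
finger_gap: 15.3
finger_force: 40.0
```

Request:
{"op": "servo_tool", "data": {
  "motion": [
    [[-0.003,0.0003,0,0,0,0,1],[-0.005,0.0004,0,0,0,0,1],[-0.005,0.0004,0,0,0,0,1]]
  ]
}}

```text
clock: 16.85
eef_pos: [604.9, 306.3, 29.6]
eef_rot: [3.139, 0.011, 3.061]
wrist_force: [30.2, -4.4, -1.0]
finger_gap: 14.6
finger_force: 40.0
```

Request:
{"op": "servo_tool", "data": {
  "motion": [
    [[0.006,-0.0005,0,0,0,0,1],[0.006,-0.0005,0,0,0,0,0.68],[0.006,-0.0005,0,0,0,0,0.68],[0.006,-0.0005,0,0,0,0,0.68],[0.006,-0.0005,0.1,0,0,0,0.68],[0.006,-0.0005,0.2,0,0,0,0.68],[0.006,-0.0005,0.28,0,0,0,0.68],[0.1,-0.05,0.3,0,0,0,0.5],[0.1,-0.12,0.3,0,0,0,0.5],[0.1,-0.12,0.3,0,0,0,0.5]]
  ]
}}

```text
clock: 17.85
eef_pos: [651.3, 243.2, 177.0]
eef_rot: [-3.141, -0.001, 3.059]
wrist_force: [0.1, 0.7, -0.1]
finger_gap: 46.4
finger_force: 0.0
```

```bash
python3 - <<'E'
from h import *
s=manip.read_state();print(s['eef_pos'],s['clock'],s['wrist_force'])
c=shot('wrist','w4');th=3.06
t=np.array([np.cos(th-np.pi/2),np.sin(th-np.pi/2)]); n=np.array([-np.cos(th),-np.sin(th)])
f=210/np.tan(np.radians(float(c['vfov']))/2);T=c['cam_to_world']
v,u=np.mgrid[0:420,0:560];z=c['range_z']
P=np.stack([(u-c['cx'])/f*z,(v-c['cy'])/f*z,z],-1)@T[:3,:3].T+T[:3,3]
d=P[...,:2]-np.array([593.5,186.4]);N=d@n;L=d@t
for k in (0,60,120):
    m=(abs(L-k)<7)&(P[...,2]>38)&(P[...,2]<62)&(N>-15)&(N<90)&(z>0)
    print(k,m.sum(),N[m].min().round(1) if m.any() else 0,np.percentile(N[m],[99,100]).round(1) if m.any() else 0, np.median(L[m]).round(1) if m.any() else 0)
E
```

```text
[651.2552384  243.23847608 177.04476971] 17.85 [ 0.12146614  0.69862795 -0.09049189]
0 952 -14.6 [54.9 55.2] 1.5
60 1125 -14.5 [55.4 56.7] 60.2
120 1110 -14.4 [55.  55.8] 119.8
```

```bash
python3 -c "
from cell import manip
print(manip.sign_off())"
```

```text
the job is handed in; nothing more can be done
None
```

Both empty bores now hold a pin, each chamfered end first and pushed home; by depth camera all three racked pins stand out alike to within about 1.5 mm, and the job was handed in at about 18 s (no verdict shown).

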